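Undo the left-hand spinner of a window fan

ROBOT

A 6-joint arm with a two-finger parallel gripper is mounted at the origin on the work surface. World frame = base frame: x ahead of the robot, y to its left, z up, the work surface at z = 0. Lengths are in m, angles in rad, forces in N, time in s.
With the tool pointing down it reaches from about 0.275 to 0.875 m from the base axis. Payload 12.5 kg.
Tool frame: the origin (TCP) lies at the very end of the fingers, on their centre line; the grasp point (between the pads) lies 19 mm behind it; x points along the fingers, y is the direction in which the jaws open and shut, and the axes are right-handed (so a half turn about x gives the same grasp; the last joint's range is limited). The gripper opens to 85 mm and grips with 20 to 120 N. Pads are 22 mm wide; open, the fingers measure 114 mm over their backs; the gripper's body (76 mm by 85 mm) begins 54 mm behind the grasp point. The pads swing forward as they close: fully open they stand 13 mm farther back than shut.
Start: joints at [1.119, 0.351, 1.652, -0, 1.139, -0.085], TCP at [0.197, 0.513, 0.231] pointing down, gripper open.
Joint ranges: [-2.75, 2.75], [-0.79, 2.1], [0.01, 2.65], [-1.57, 4.71], [0.07, 3.14], [-2.87, 2.87]. Speed limits (rad/s): [2.22, 2.22, 2.79, 3.14, 3.14, 3.14].

INTERFACE

Orientations are given as a 3x3 rotation matrix whose columns are the frame's x, y, z axes.
In Python, from bench import manip gives the robot as it stands. Calls block until the motion is done:
- manip.move_ptp(position, orientation): joint-space move of the TCP to a pose.
- manip.move_l(position, attitude=None, max_speed=0.15): straight line of the TCP; attitude=None keeps the orientation; max_speed is the mean speed in m/s.
- manip.move_j(angles): joint-space move.
- manip.set_gripper(opening, effort=None): opening from 0.0 (shut) to 1.0 (fully open); effort is the grip in N (None keeps the last); returns when the fingers have stopped.
- manip.dwell(seconds).
- manip.inverse_kinematics(position, orientation): joint angles nearest the present ones, or None.
- manip.grab_frame(name): name is "scene" or "top" or "wrist"; returns (picture, depth): 384x512x3 uint8, red, green, blue; 384x512 float32, m along the optical axis (not along the pixel's ray), 0 where there is no reading.
- manip.get_calibration(name): a dict with "camera_matrix" (3x3 intrinsics, pixels), "k1" (the pictures are not rectified: a ray, as slopes to the right and down, at radius r is drawn at 1 + k1 r^2 times it, then the intrinsics apply), "R" (3x3) and "t" (3): a world point X has camera coordinates R X + t. Camera axes: x right, y down, z forward; pixel columns grow to the right and rows downward; lengths in m; the calibration is good to about 2 mm. A picture is of the moment at which its call begins: read the wrist's pose just before it. get_calibration takes no time and is no camera call; for the wrist camera it gives the pose at the moment of the call.
A pose or a line that the arm cannot do raises manip.Unreachable and nothing moves.
- manip.sign_off(): hands the job in, once; it reports no verdict.
Trained networks look in the newest picture that a camera, given by its name, has taken for a name from the list of things; names that differ only in an ending like _2 or _b are one class to them, and where a whole thing is asked for, a point or a joint stands for the part that bears it (a point fixed in the world has none). Each returns a list of dicts, best first, with "confidence" (0 to 1); they miss things now and then, are a little off and sometimes report something else, mostly with a low value. They report only what shows in the picture. A call takes as long as a camera call. They do not tell look-alikes from the thing itself.
- manip.look_for(camera, name): "at" ([x, y, z] in m, in world coordinates, good to about 4 mm: the middle of the surface that is visible of it).
Readings, each from a call of its own:
- manip.current_time(): time.
- manip.current_qpos(): joint angles.
- manip.current_joint_vel(): joint speeds.
- manip.current_joint_torque(): joint torques, N m.
- manip.current_ee_pos(): TCP position.
- manip.current_tcp_rot(): TCP orientation.
- manip.current_force(): force on the tool from outside, world axes, zero at the start.
- manip.current_ft_torque(): the same for the moment, N m.
- manip.current_grip_width(): opening from 0.0 (shut) to 1.0 (fully open).
Only numpy, scipy, OpenCV 4.12 (cv2) and the standard library are available. Lean on these libraries where they do the work, as an engineer would, in place of code of your own. Each camera call takes 0.05 s, during which the arm holds its last target. There are 200 camera calls.

TASK

The fan's blade has to come off for washing. Undo the spinner that holds it - it has a left-hand thread, so turn it clockwise as you look at the front of the fan, without forcing it - draw it off the shaft, and set it down gently (not dropped) in the terracotta saucer, standing upright on its open skirt with the wing on top. Leave the saucer and everything else on the sill where they are, then let go and draw clear.

Things in the scene. Friction and masses are not known exactly. Their poses are not given: they have to be found in the camera images.
- spinner: The fan's spinner (blade nut): big grey plastic wing nut, 64 mm long, 68 mm high, about 70 g, screwed home on the shaft. Origin: centre of its open lower rim. z: its axis, from skirt to wing (out of the fan's front at the start); x along the wing, y across. Round skirt 45 mm across, 0 to 34 mm along z; shoulder 34 mm across at 40 mm; wing above. At the start its frame is parallel to fan_head's.
- wing (a point): Middle of the spinner's wing, on its axis, 56 mm along z from the spinner's origin; same axes as the spinner. The wing is a flat bar 64 mm long (x), 16 mm thick (y), from 40 to 68 mm along z, with free space round it: grip it across the 16 mm, fingertips 42 mm or more along z from the spinner's origin.
- shaft_tip (a point): End of the shaft's white threaded nose, 28 mm in front of the hub face, 27 mm across, hidden in the spinner at the start. Left-hand two-start thread: the spinner rises 24 mm per full clockwise turn (3.8 mm per rad), with 4 mm axial play; it turns easily if the hand follows that rise. A clockwise turn, seen from the front, is negative about z. The other way it jams.
- fan_head: Head of the fan, fixed: shaft tilted 35 degrees from vertical. Origin: centre of the blade hub's front face, where the spinner's rim sits, 181 mm above the sill. z: the shaft axis, out of the fan's front, upward and towards the robot; y level. The spinner is free to be drawn off along z after a little over half a turn in all (allow 3.6 rad, in several grasps); let go, it stays put on the thread.
- fan: Foot of the fan, fixed, 200 x 260 mm, grey U-shaped yoke 170 mm high. Origin: centre of its underside; z up; the front faces its -x. Rear wire guard 225 mm across, rim just behind the hub face; see-through blade 172 mm across. Front guard already off. A wooden spoon through the guard keeps blade and shaft from turning; its end stands 10 mm in front of the hub face, 84 mm from the axis.
- saucer: Terracotta saucer, loose, 450 g. Origin: centre of its underside, z up. 160 mm across the rim, 24 mm high, walls 6 mm; the flat floor inside is 7 mm above its underside and about 115 mm across. It stands on the sill at the left or the right of the fan, the kettle on the other side.
- kettle: Bystander: squat aluminium kettle, 160 mm across, 118 mm high, 220 mm over spout and handle, origin at the centre of its underside. Leave alone.
- cup0: Bystander: small glass cup, 72 mm across the rim, 80 mm high, origin at the centre of its underside. Leave alone.
- cup1: Bystander: glass cup like cup0. Leave alone.
- cup2: Bystander: glass cup like cup0. Leave alone.
- honey_pot: Bystander: closed white ceramic honey pot, 108 mm across, 119 mm high, origin at the centre of its underside. Leave alone.
- silicone_lid: Bystander: dark silicone lid with a steel spring clip, 110 mm across, 21 mm high, lying flat, origin at the centre of its underside. Leave alone.
Mind the look-alikes: they are no part of the job. Several things have the shape of the saucer; the one meant has the colours described above.

How it is judged:
On the way, in this order (a step that is already met when the one before it is completed fails the run):
1. the spinner has been turned most of a quarter turn or more on its thread, the loosening way (angle between the x axis of spinner and the x axis of fan_head, either way round above 1.1 rad and z of spinner in the frame of fan_head below 0.016 m).
2. the spinner is drawn off, clear of the end of the shaft (z of spinner in the frame of fan_head above 0.032 m), for 0.1 s.
At the end, for the whole second after the job is handed in: The spinner stands upright on its skirt (axis within 0.2 rad of vertical) on the floor of the saucer, its axis within 45 mm of the saucer's centre, at rest and let go; the saucer is within 25 mm of where it was (horizontal distance between spinner and saucer below 0.045 m and z of spinner in the frame of saucer below 0.012 m and angle between spinner's own z axis and vertical below 0.2 rad and linear speed of spinner below 0.02 m/s and distance of saucer from where it was at the start of the episode below 0.025 m); the robot touches nothing.
It fails at once if the spinner is forced: pressed or wrenched against the fan with more than 90 N (contact force between spinner and fan_head above 90 N).
It fails at once if the spinner is dropped: it moves faster than 0.6 m/s with no finger on it (linear speed of spinner above 0.6 m/s and contact force between the fingers and spinner below 0.05 N).
It fails at once if a bystander (kettle, a glass cup, honey pot, silicone lid) is moved by more than 25 mm or tipped (distance of any of kettle, cup0, cup1, cup2, honey_pot, silicone_lid from where it was at the start of the episode above 0.025 m or angle between any of kettle, cup0, cup1, cup2, honey_pot, silicone_lid's own z axis and vertical above 0.35 rad).
It also fails if it takes over 54 s, if anything falls off the work surface, if the arm or the gripper's body presses on something with over 40 N, if the wrist force passes 120 N, or if a joint passes its speed limit or range.

## Working session

There is one attempt and no reset: what is moved stays moved. The work goes in short steps, each a Python script; the robot and the scene stay as the last script left them, time stands still between calls to the robot, and variables do not carry over. Pictures are saved under pics/ and viewed, about 8 in all and at most 12, crops included, and the job is handed in when it is done.

```bash
mkdir -p pics; ls; python3 - <<'E'
from bench import manip
import cv2,numpy as np
ims=[]
for c in ("scene","top"):
    p,d=manip.grab_frame(c); np.savez(f"pics/{c}0.npz",p=p,d=d)
    ims.append(p)
    for n in ("spinner","wing","fan","fan_head","saucer","kettle","cup0","honey_pot","silicone_lid"):
        print(c,n,[(np.round(r["at"],3).tolist(),round(r["confidence"],2)) for r in manip.look_for(c,n)][:4])
    k=manip.get_calibration(c); print({a:np.round(b,3).tolist() for a,b in k.items()})
cv2.imwrite("pics/a.png",cv2.cvtColor(cv2.resize(np.vstack(ims),None,fx=.78,fy=.78) if 0 else np.vstack(ims)[:, :],cv2.COLOR_RGB2BGR)) if 0 else None
for c,i in zip("st",ims): cv2.imwrite(f"pics/{c}0.png",cv2.cvtColor(cv2.resize(i,(800,600),interpolation=cv2.INTER_CUBIC),cv2.COLOR_RGB2BGR))
print(manip.current_time())
E
```

```text
pics
scene spinner [([0.481, -0.042, 0.215], 0.65)]
scene wing [([0.488, -0.04, 0.215], 0.77)]
scene fan [([0.545, -0.032, 0.1], 0.91), ([0.485, -0.039, 0.212], 0.17)]
scene fan_head [([0.545, -0.047, 0.157], 0.63)]
scene saucer [([0.248, 0.398, 0.002], 0.91), ([0.468, 0.353, 0.007], 0.7)]
scene kettle [([0.514, -0.328, 0.072], 0.72)]
scene cup0 [([0.775, -0.077, 0.05], 0.97), ([0.595, 0.302, 0.051], 0.89)]
scene honey_pot [([0.484, -0.042, 0.214], 0.45), ([0.763, -0.202, 0.007], 0.25)]
scene silicone_lid [([0.762, -0.201, 0.007], 0.82)]
{'camera_matrix': [[377.031, 0.0, 249.801], [0.0, 377.031, 185.343], [0.0, 0.0, 1.0]], 'k1': 0.005, 'R': [[-0.738, 0.675, 0.004], [0.478, 0.527, -0.702], [-0.476, -0.516, -0.712]], 't': [0.385, -0.137, 1.657]}
top spinner [([0.472, -0.049, 0.218], 0.77)]
top wing [([0.476, -0.052, 0.223], 0.63)]
top fan [([0.504, -0.067, 0.138], 0.88)]
top fan_head [([0.513, -0.066, 0.164], 0.74)]
top saucer [([0.26, 0.405, 0.007], 0.7), ([0.478, 0.354, 0.005], 0.64)]
top kettle [([0.473, -0.347, 0.076], 0.7), ([0.67, -0.295, 0.038], 0.63)]
top cup0 [([0.606, 0.315, 0.039], 0.84), ([0.791, -0.07, 0.038], 0.75)]
top honey_pot [([0.739, 0.174, 0.088], 0.78), ([0.756, -0.205, 0.011], 0.63)]
top silicone_lid [([0.472, -0.05, 0.22], 0.71), ([0.755, -0.205, 0.012], 0.63)]
{'camera_matrix': [[400.731, 0.0, 261.604], [0.0, 400.731, 191.523], [0.0, 0.0, 1.0]], 'k1': 0.0, 'R': [[-0.027, -0.999, -0.029], [-0.991, 0.03, -0.128], [0.129, 0.025, -0.991]], 't': [0.05, 0.519, 1.272]}
1.0
```

View pics/t0.png

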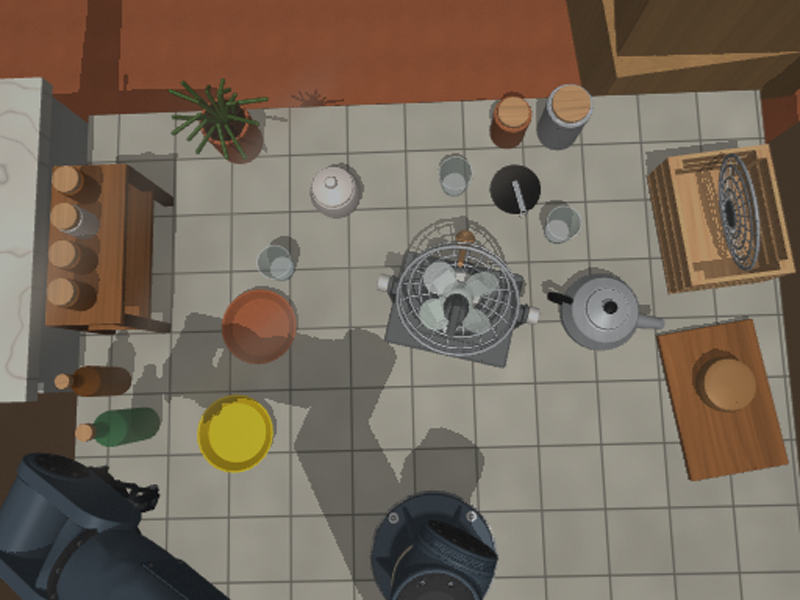

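View pics/s0.png

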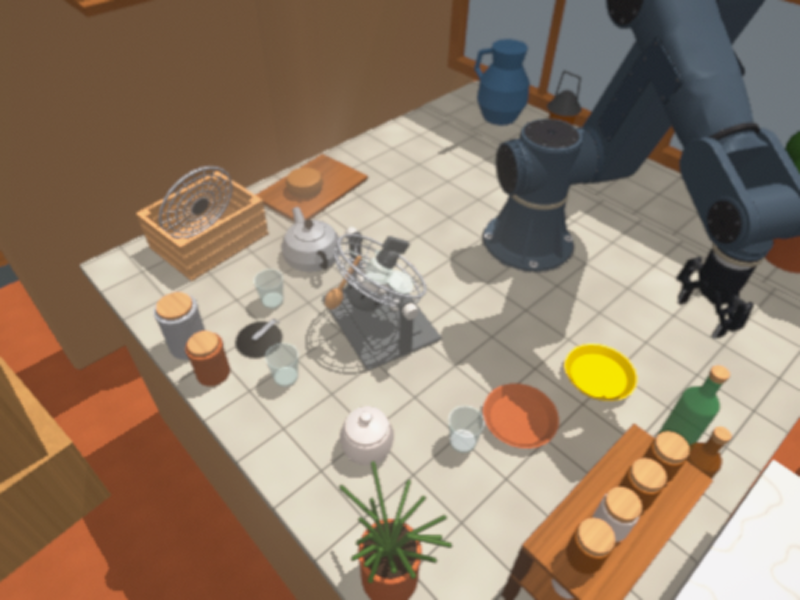

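The top view shows the spinner at (457,312). The terracotta saucer is at (259,326) and its look-alike is the yellow dish at (236,433). A spare guard sits in the crate at (740,212), and the silicone lid's clip is at (516,190). The foot edges and yoke knobs put the fan yaw at about -0.2. Next I'll move in front of the spinner along its axis and look from the wrist.

```bash
cat > h.py <<'E'
from bench import manip
import numpy as np, cv2
T=np.deg2rad(35)
def frame(yaw):
    """fan_head / spinner rotation at start"""
    z=np.array([-np.cos(yaw)*np.sin(T),-np.sin(yaw)*np.sin(T),np.cos(T)])
    y=np.array([-np.sin(yaw),np.cos(yaw),0]); return np.c_[np.cross(y,z),y,z]
def tool(S,th):
    """tool looking down the axis, jaws along spinner y turned by th about z"""
    x=-S[:,2]; y=np.cos(th)*S[:,1]-np.sin(th)*S[:,0]
    return np.c_[x,y,np.cross(x,y)]
def cloud(cam,p,d,k):
    K=k["camera_matrix"]; v,u=np.mgrid[:384,:512]
    a=np.stack([(u-K[0,2])/K[0,0],(v-K[1,2])/K[1,1]],-1); n=a.copy()
    for _ in range(5): n=a/(1+k["k1"]*(n**2).sum(-1,keepdims=True))
    P=np.dstack([n*d[...,None],d]); return (P-np.array(k["t"]))@np.array(k["R"])
def save(name,p,box=None,s=1.5):
    if box: p=p[box[1]:box[3],box[0]:box[2]]
    cv2.imwrite(name,cv2.cvtColor(cv2.resize(p,None,fx=s,fy=s,interpolation=cv2.INTER_CUBIC),cv2.COLOR_RGB2BGR))
E
python3 - <<'E'
from h import *
S=frame(-.22); hub=np.array([.48,-.045,.227])-.056*S[:,2]
print("hub",hub, S.round(3).tolist())
for th in np.arange(-3.14,3.2,.5236):
    o=[]
    for h in (.044,.15):
        q=manip.inverse_kinematics(hub+h*S[:,2],tool(S,th)); o.append(None if q is None else np.round(q,2).tolist())
    print(round(th,2),o)
k=manip.get_calibration("wrist"); R=manip.current_tcp_rot();c=-np.array(k["R"]).T@k["t"]
print("cam in tool",np.array(R).T@(c-manip.current_ee_pos()), (np.array(k["R"])@R).round(2).tolist())
d=np.load("pics/top0.npz"); P=cloud("top",d["p"],d["d"],manip.get_calibration("top"))
m=(P[...,2]>.01)&(P[...,2]<.05)&(abs(P[...,0]-.53)<.2)&(abs(P[...,1]+.05)<.18)
print(m.sum(),np.median(P[m],0))
# knobs: hand-picked px (383,284),(533,315) in the 800x600 view
for u,v in ((383,284),(533,315)):print(P[int(v*.64),int(u*.64)])
m=(P[...,2]>.02)&(P[...,2]<.045)&(abs(P[...,0]-.473)<.1)&(abs(P[...,1]-.354)<.1)
(c,r)=cv2.minEnclosingCircle(P[m][:,:2].astype(np.float32));print("saucer",c,r,m.sum())
E
```

```text
hub [ 0.5113461  -0.0520096   0.18112749] [[0.799, 0.218, -0.56], [-0.179, 0.976, 0.125], [0.574, 0.0, 0.819]]
-3.14 [[-0.18, 0.05, 2.21, -0.09, 0.27, 1.69], [-0.17, -0.23, 2.21, -0.06, 0.55, 1.66]]
-2.62 [[-0.18, 0.05, 2.21, -0.09, 0.27, 1.17], [-0.17, -0.23, 2.21, -0.06, 0.55, 1.14]]
-2.09 [[-0.18, 0.05, 2.21, -0.09, 0.27, 0.65], [-0.17, -0.23, 2.21, -0.06, 0.55, 0.61]]
-1.57 [[-0.18, 0.05, 2.21, -0.09, 0.27, 0.12], [-0.17, -0.23, 2.21, -0.06, 0.55, 0.09]]
-1.05 [[-0.18, 0.05, 2.21, -0.09, 0.27, -0.4], [-0.17, -0.23, 2.21, -0.06, 0.55, -0.43]]
-0.52 [[-0.18, 0.05, 2.21, -0.09, 0.27, -0.92], [-0.17, -0.23, 2.21, -0.06, 0.55, -0.96]]
0.0 [[-0.18, 0.05, 2.21, -0.09, 0.27, -1.45], [-0.17, -0.23, 2.21, -0.06, 0.55, -1.48]]
0.53 [[-0.18, 0.05, 2.21, -0.09, 0.27, -1.97], [-0.17, -0.23, 2.21, -0.06, 0.55, -2.0]]
1.05 [[-0.18, 0.05, 2.21, -0.09, 0.27, -2.49], [-0.17, -0.23, 2.21, -0.06, 0.55, -2.53]]
1.57 [None, None]
2.1 [[-0.18, 0.05, 2.21, -0.09, 0.27, 2.74], [-0.17, -0.23, 2.21, -0.06, 0.55, 2.71]]
2.62 [[-0.18, 0.05, 2.21, -0.09, 0.27, 2.22], [-0.17, -0.23, 2.21, -0.06, 0.55, 2.18]]
3.14 [[-0.18, 0.05, 2.21, -0.09, 0.27, 1.69], [-0.17, -0.23, 2.21, -0.06, 0.55, 1.66]]
cam in tool [-0.14278358  0.00165768 -0.08526012] [[0.0, 1.0, -0.0], [-0.33, 0.0, 0.94], [0.94, -0.0, 0.33]]
1979 [ 0.47228982 -0.06482142  0.01606899]
[0.53392197 0.07874322 0.17852236]
[ 0.46697876 -0.195579    0.18028177]
saucer (0.4888482391834259, 0.34401586651802063) 0.09548820555210114 342
```

```bash
python3 - <<'E'
from h import *
S=frame(-.24); hub=np.array([.48,-.045,.227])-.056*S[:,2]
manip.set_gripper(1.0)
manip.move_ptp(hub+.17*S[:,2],tool(S,0))
print(manip.current_time(), manip.current_qpos())
k=manip.get_calibration("wrist"); p,d=manip.grab_frame("wrist"); k=manip.get_calibration("wrist")
print([(np.round(r["at"],3).tolist(),round(r["confidence"],2)) for r in manip.look_for("wrist","wing")])
np.savez("pics/w0.npz",p=p,d=d,R=k["R"],t=k["t"]); save("pics/w0.png",p)
P=cloud("wrist",p,d,k); L=(P-hub)@S   # in assumed spinner frame
m=(d>0)&(np.hypot(L[...,0],L[...,1])<.05)&(L[...,2]>.045)&(L[...,2]<.09)
h=np.histogram(L[m][:,2],bins=np.arange(.045,.091,.003));print(h[0])
top=np.percentile(L[m][:,2],95); f=m&(abs(L[...,2]-np.median(L[m&(L[...,2]>top-.006)][:,2]))<.003)
Q=L[f];c=Q.mean(0);u,s,vt=np.linalg.svd(Q-c,full_matrices=False)
print(f.sum(),"c",c.round(4),"normal",vt[2].round(3),"long",vt[0].round(3),"ext",np.ptp((Q-c)@vt.T,0), Q.min(0),Q.max(0))
E
```

```text
3.3167 [-0.14802879 -0.27232087  2.1988097  -0.09126406  0.60829732 -1.42076522]
[([0.464, -0.045, 0.224], 0.62), ([0.47, -0.31, 0.069], 0.6)]
[ 105  291  349   10    7   14    8   12   12   53  388 1206    5    0
    0]
1527 c [-0.0175 -0.0066  0.0788] normal [-0.011  0.015  1.   ] long [ 1.    -0.017  0.011] ext [0.06160182 0.01539898 0.00605764] [-0.04750783 -0.01481106  0.07584769] [0.01419757 0.00062882 0.08140572]
```

View pics/w0.png

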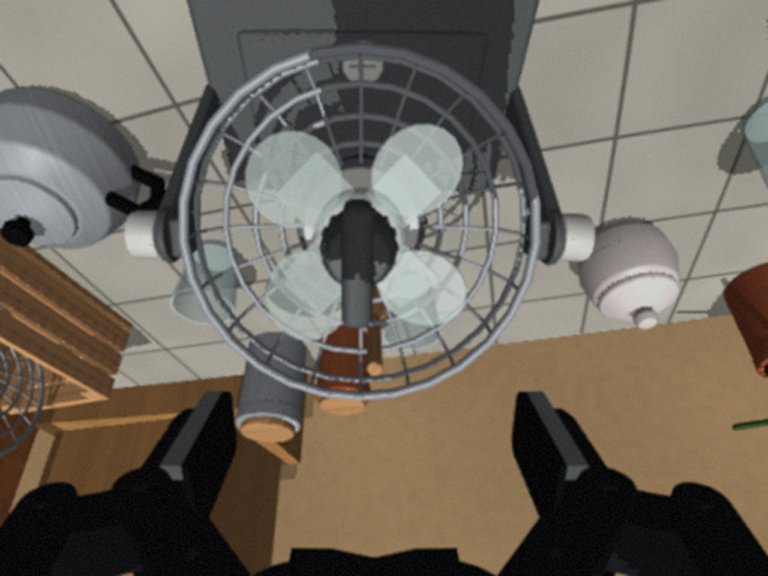

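The wing's top face fits well: 61.6 x 15.4 mm, with both its normal and its long axis pointing to yaw -0.26. I'll update the pose, check the hub height, approach and grip.

```bash
cat >> h.py <<'E'
S0=frame(-.24); _h0=np.array([.48,-.045,.227])-.056*S0[:,2]
S=frame(-.26); hub=_h0+S0@np.array([-.0168,-.0071,.0790])-.068*S[:,2]
E
python3 - <<'E'
from h import *
print("hub",hub)   # z must be ~.181
assert abs(hub[2]-.181)<.005
hub=hub+S[:,2]*0
manip.move_l(hub+.10*S[:,2],tool(S,0))
manip.set_gripper(.5)
manip.move_l(hub+.0445*S[:,2],max_speed=.1)
print(manip.current_force(),manip.current_time())
manip.set_gripper(0,40)
print(manip.current_force(),manip.current_ft_torque(),manip.current_grip_width(),manip.current_qpos(),manip.current_time())
p,d=manip.grab_frame("wrist"); save("pics/w1.png",p,s=1.2)
E
```

```text
hub [ 0.48982315 -0.05551642  0.18050207]
[-0.02260148 -0.43361873  0.65630005] 5.175
[-4.3005683   2.08143651  6.60795905] [0.28696413 0.34664159 0.06012662] 0.1763077733238729 [-0.17744529  0.00971083  2.25620569 -0.17824854  0.26950864 -1.3312256 ] 5.525
```

View pics/w1.png

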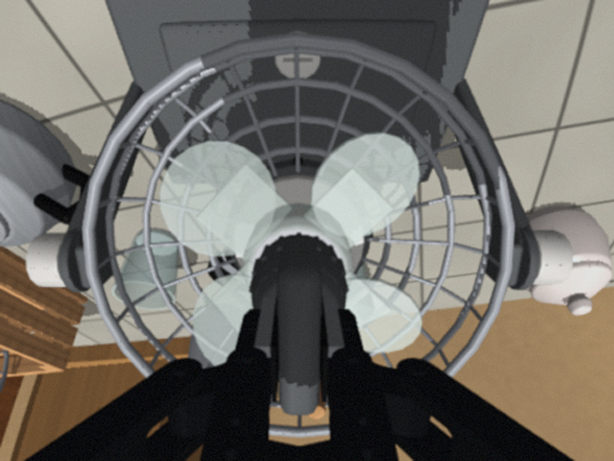

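```bash
python3 - <<'E'
from h import *
for i,th in enumerate(np.arange(.3,1.51,.3)):
    manip.move_l(hub+(.0445+.0038*th)*S[:,2],tool(S,-th))
    f=np.array(manip.current_force());t=np.array(manip.current_ft_torque())
    print(round(th,2),"f in S",(S.T@f).round(1),"|f|",np.linalg.norm(f).round(1),"t",(S.T@t).round(2),manip.current_grip_width(),manip.current_time(),manip.current_qpos()[5])
    if np.linalg.norm(f)>40: print("STOP");break
E
```

```text
0.3 f in S [-0.8 -0.4 -0.2] |f| 0.9 t [0.06 0.38 0.01] 0.18060481498999928 6.025 -1.0359497558073112
0.6 f in S [-1.4  0.2 -1. ] |f| 1.7 t [-0.03  0.33  0.02] 0.17430192227732696 6.475 -0.7388146488799026
0.9 f in S [-0.8 -0.1 -1. ] |f| 1.2 t [-0.    0.31  0.03] 0.18208245416686022 6.925 -0.4406862590644331
1.2 f in S [ 0.5 -0.6  0.1] |f| 0.8 t [-0.11  0.23  0.  ] 0.17829758181383246 7.375 -0.14226156390332492
1.5 f in S [ 1.6 -0.4 -0.2] |f| 1.6 t [ 0.13 -0.08  0.  ] 0.17854632402780293 7.825 0.15633446622738123
```

```bash
python3 - <<'E'
from h import *
def rep(n):
    f=np.array(manip.current_force());print(n,"f in S",(S.T@f).round(1),round(manip.current_grip_width(),3),manip.current_time());return np.linalg.norm(f)
ok=True
for th in [1.8,2.1,2.4,2.7,3.0,3.3,3.6,3.7]:
    manip.move_l(hub+(.0445+.0038*th)*S[:,2],tool(S,-th))
    if rep(th)>40: ok=False;break
h=.0445+.0038*3.7
if ok:
  for dz in (.003,.006,.012,.02,.03,.045):
    manip.move_l(hub+(h+dz)*S[:,2],max_speed=.05)
    if rep(dz)>30: ok=False;break
p,d=manip.grab_frame("wrist"); save("pics/w2.png",p,s=1.2)
print(manip.current_qpos())
E
```

```text
1.8 f in S [ 4.9  0.8 -0.6] 0.18 8.275
2.1 f in S [ 5.7  1.  -0.6] 0.183 8.725
2.4 f in S [ 5.5  1.  -1.5] 0.178 9.175
2.7 f in S [ 7.2  1.1 -2.5] 0.177 9.625
3.0 f in S [ 7.1  0.4 -3.3] 0.18 10.075
3.3 f in S [ 6.6 -1.5 -3.6] 0.178 10.525
3.6 f in S [ 7.2 -1.7 -0.9] 0.178 10.975
3.7 f in S [ 6.  -2.4 -0.8] 0.175 11.225
0.003 f in S [ 4.8 -3.1  3.9] 0.175 11.475
0.006 f in S [ 2.5 -1.4  3.7] 0.178 11.725
0.012 f in S [-1.1 -0.3 -0.5] 0.174 11.9917
0.02 f in S [-1.   0.1 -0.3] 0.18 12.3
0.03 f in S [-0.1 -1.5 -0.4] 0.18 12.65
0.045 f in S [-1.2  0.  -0.9] 0.177 13.1
[-0.16762306 -0.15333609  2.25818217 -0.12700571  0.43054633  2.32039365]
```

View pics/w2.png

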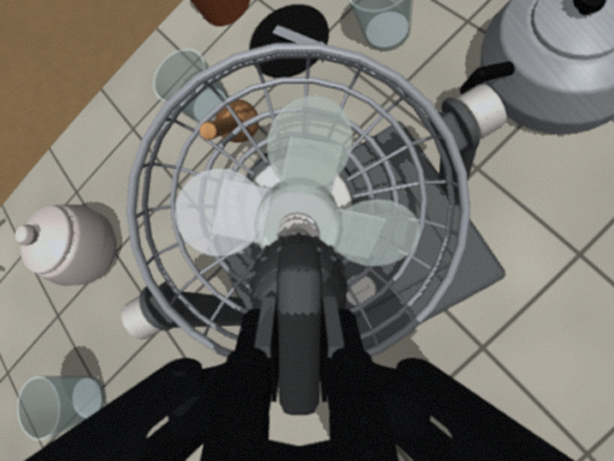

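The spinner is off: the white shaft tip shows at (300,225) and the wing is square in the pads. Next I'll fit the saucer's position by colour from the first top frame, then carry the spinner above it.

```bash
python3 - <<'E'
from h import *
D=np.load("pics/top0.npz"); p=D["p"]; P=cloud("top",p,D["d"],manip.get_calibration("top"))
hsv=cv2.cvtColor(p,cv2.COLOR_RGB2HSV)
m=(np.hypot(P[...,0]-.475,P[...,1]-.354)<.105)&(hsv[...,1]>110)&((hsv[...,0]<14))&(P[...,2]<.04)
Q=P[m]; print(m.sum(),Q.min(0),Q.max(0))
rim=Q[Q[:,2]>.018][:,:2].astype(np.float32); (c,r)=cv2.minEnclosingCircle(rim)
fl=Q[(Q[:,2]<.013)]; (c2,r2)=cv2.minEnclosingCircle(fl[:,:2].astype(np.float32))
print("rim",c,r,"floor",c2,r2,"floor z",np.median(fl[:,2]))
save("pics/sc.png",p,(130,180,210,300),5)
manip.move_l(hub+.26*S[:,2],max_speed=.2)
c=np.array([*c,0])
best=None
for a in np.arange(-3.1,3.1,.3):
    y=np.array([np.cos(a),np.sin(a),0]);x=np.array([0,0,-1.]);R=np.c_[x,y,np.cross(x,y)]
    q=manip.inverse_kinematics(c+[0,0,.25],R)
    if q is not None and (best is None or abs(q[5]-1.0)<abs(best[1][5]-1.0)): best=(a,q,R)
print(best[0],best[1],manip.current_qpos())
np.savez("pics/plan.npz",c=c,R=best[2])
manip.move_ptp(c+[0,0,.25],best[2])
print(manip.current_time(),manip.current_grip_width(),manip.current_force())
p,d=manip.grab_frame("wrist");k=manip.get_calibration("wrist"); save("pics/w3.png",p,s=1.2)
P=cloud("wrist",p,d,k);hsv=cv2.cvtColor(p,cv2.COLOR_RGB2HSV)
m=(d>0)&(np.hypot(P[...,0]-c[0],P[...,1]-c[1])<.105)&(hsv[...,1]>110)&((hsv[...,0]<14))&(P[...,2]<.04)
rim=P[m&(P[...,2]>.018)][:,:2].astype(np.float32);print(cv2.minEnclosingCircle(rim),len(rim),np.median(P[m&(P[...,2]<.013)][:,2]))
E
```

```text
1455 [ 0.39795533  0.27710926 -0.00256454] [0.55375654 0.43218943 0.03050152]
rim (0.4743576645851135, 0.3540751338005066) 0.07964225858449936 floor (0.47727808356285095, 0.35569602251052856) 0.06925580650568008 floor z 0.007774260044886475
-0.4000000000000017 [ 5.62575613e-01  4.09421056e-01  1.51760707e+00 -4.44089210e-16
  1.21456453e+00  9.62575613e-01] [-0.125188   -0.51148274  2.1585178  -0.09921917  0.89173633  2.30236426]
15.625 0.17452237851677024 [ 0.3062353   0.18561409 -0.99935179]
((0.47603273391723633, 0.35412347316741943), 0.07912877947092056) 3077 0.007740892188146418
```

View pics/w3.png

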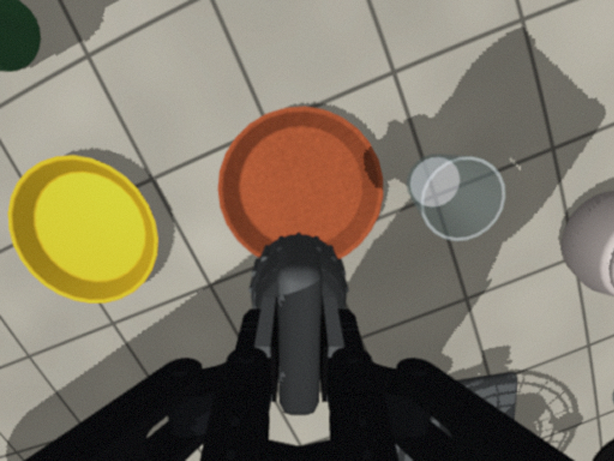

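View pics/sc.png

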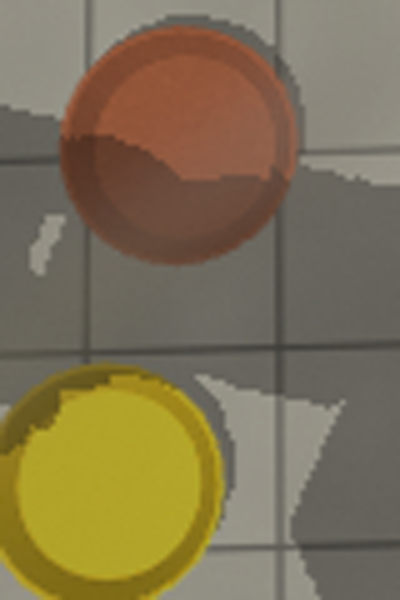

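The close crop confirms the terracotta saucer, with the yellow one beside it. The wrist and top fits agree on (0.475, 0.354) with the floor at 7.7 mm. Lowering with force checks.

```bash
python3 - <<'E'
from h import *
c=np.array([.475,.354,0])
manip.move_l(c+[0,0,.10]); manip.move_l(c+[0,0,.062],max_speed=.05); manip.dwell(.2)
f0=np.array(manip.current_force()); z=.062
while z>.044:
    z-=.001; manip.move_l(c+[0,0,z],max_speed=.02)
    f=np.array(manip.current_force())-f0
    if abs(f[2])>3: break
print(z,f,manip.current_ft_torque(),manip.current_ee_pos(),manip.current_time())
p,d=manip.grab_frame("wrist"); save("pics/w4.png",p,s=1.0)
p,d=manip.grab_frame("scene"); save("pics/s4.png",p,(290,190,390,300),5)
E
```

```text
0.05199999999999999 [-2.54988903 -1.79515032  5.88893802] [-0.15545099  0.2905924   0.03382185] [0.47514596 0.35413377 0.05251098] 20.4333
```

View pics/s4.png

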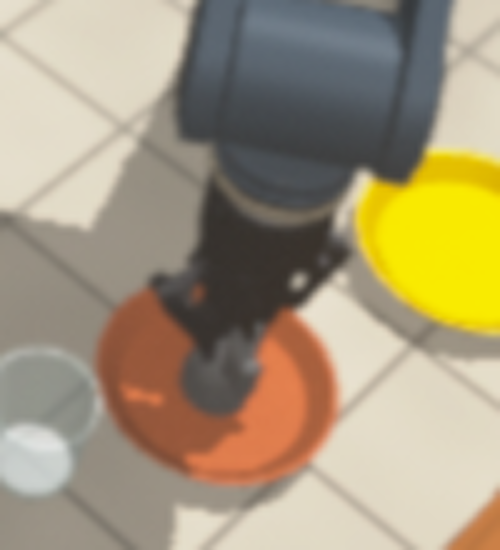

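The spinner touched the saucer floor at TCP z 0.052; I expected 0.0515. Releasing gently and drawing up.

```bash
python3 - <<'E'
from h import *
for g in (.22,.3,.45,.6): manip.set_gripper(g)
print(manip.current_force(),manip.current_grip_width())
e=np.array(manip.current_ee_pos())
manip.move_l(e+[0,0,.06],max_speed=.06); manip.move_l(e+[0,0,.20]); manip.dwell(.5)
p,d=manip.grab_frame("wrist");k=manip.get_calibration("wrist"); save("pics/w5.png",p,s=1.2)
P=cloud("wrist",p,d,k); c=e*[1,1,0]
m=(d>0)&(np.hypot(P[...,0]-c[0],P[...,1]-c[1])<.05)&(P[...,2]>.06)
Q=P[m];Q=Q[Q[:,2]>np.percentile(Q[:,2],95)-.004];cc=Q.mean(0);vt=np.linalg.svd(Q-cc,full_matrices=False)[2]
print("wing top",cc,"normal",vt[2],len(Q),np.ptp((Q-cc)@vt.T,0))
hsv=cv2.cvtColor(p,cv2.COLOR_RGB2HSV)
r=(d>0)&(np.hypot(P[...,0]-c[0],P[...,1]-c[1])<.105)&(hsv[...,1]>110)&(hsv[...,0]<14)&(P[...,2]>.018)&(P[...,2]<.04)
print(cv2.minEnclosingCircle(P[r][:,:2].astype(np.float32)),manip.current_force(),manip.current_time())
E
```

```text
[-0.05181244 -0.0592008  -0.37334918] 0.6029933974537974
wing top [0.48089239 0.37048523 0.33348908] normal [-0.24512046 -0.57798921  0.77836009] 2785 [0.05660469 0.01146394 0.00603067]
((0.47613856196403503, 0.3537784814834595), 0.0793466567993164) [0.1604362  0.3016164  0.27965052] 24.3417
```

View pics/w5.png

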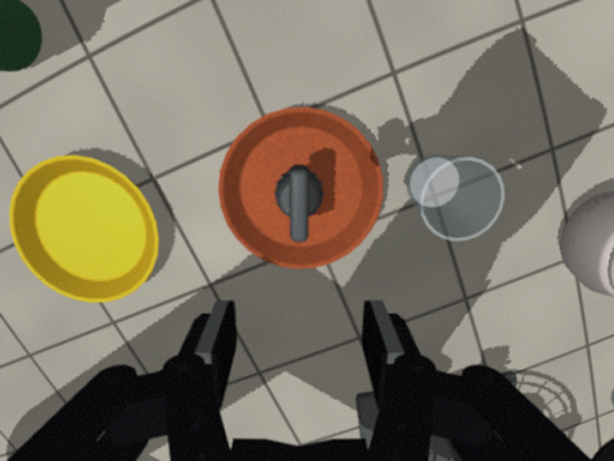

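The spinner stands in the saucer at about (299,195), with the gripper clear. My wing fit picked up the fingers by mistake, so I'll redo it with a height cap and then hand in.

```bash
python3 - <<'E'
from h import *
p,d=manip.grab_frame("wrist");k=manip.get_calibration("wrist");P=cloud("wrist",p,d,k)
m=(d>0)&(np.hypot(P[...,0]-.475,P[...,1]-.354)<.05)&(P[...,2]>.068)&(P[...,2]<.09)
Q=P[m];cc=Q.mean(0);vt=np.linalg.svd(Q-cc,full_matrices=False)[2]
print("wing top",cc,"normal",vt[2],len(Q))
if np.hypot(*(cc[:2]-[.475,.354]))<.02 and abs(vt[2][2])>.985 and abs(cc[2]-.075)<.005:
    manip.sign_off(); print("signed off")
E
```

```text
wing top [0.47445621 0.3560742  0.07445273] normal [ 0.04950219 -0.0151345   0.99865934] 937
the job is handed in; nothing more can be done
signed off
```

I took the spinner off the fan, stood it upright in the terracotta saucer, and handed the job in; no verdict is reported.

- **Unscrewing:** I turned it 3.7 rad clockwise in one grasp, because the wrist joint had enough range. The hand followed the thread's rise, and the wrist force stayed under about 8 N.
- **Setting down:** I drew it off along the shaft and lowered it onto the saucer floor until about 6 N of contact. It touched down at the height I expected. I then opened the fingers in stages and drew straight up.
- **Last checks:**
  - The wing top is at (0.474, 0.356, 0.074), about 2 mm from the saucer's centre.
  - The axis is within about 0.05 rad of vertical.
  - The saucer centre measured the same before and after, to under 1 mm.
  - The wrist force was near zero, and the last clock reading before handing in was 24.3 s.
- **Check that failed:** my first wing fit after release caught the gripper fingers instead of the wing. I repeated it with a height limit, and the figures above come from that repeat.
- **Not measured:** I did not measure the other things on the sill again. The last wrist picture shows the cup and yellow dish beside the saucer unmoved, and no contact forces showed on the way.

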